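# Tape-measure a shelf board to the cut line and lock it

### The arm

A 6-joint arm with a two-finger parallel gripper is mounted at the origin on the work surface. World frame = base frame: x ahead of the robot, y to its left, z up, the work surface at z = 0. Lengths are in mm, angles in rad, forces in N, time in s.
With the tool pointing down it reaches from about 275 to 1000 mm from the base axis. Payload 8.4 kg.
Tool frame: the origin (TCP) lies at the very end of the fingers, on their centre line; the grasp point (between the pads) lies 19 mm behind it; z points along the fingers, x is the direction in which the jaws open and shut, and the axes are right-handed (so a half turn about z gives the same grasp; the last joint's range is limited). The gripper opens to 85 mm and grips with 20 to 120 N. Pads are 22 mm wide; open, the fingers measure 114 mm over their backs; the gripper's body (76 mm by 85 mm) begins 54 mm behind the grasp point. The pads swing forward as they close: fully open they stand 13 mm farther back than shut.
Start: joints at [1.318, 0.353, 1.633, -0, 1.155, -0.002], TCP at [155.11, 605.449, 231.281] pointing down, gripper open.
Joint ranges: [-2.63, 2.63], [-0.92, 2.1], [0.06, 2.66], [-1.3, 4.44], [0, 2.69], [-3.02, 3.02]. Speed limits (rad/s): [2.22, 2.22, 2.79, 3.14, 3.14, 3.14].

### API

Orientations are given as [roll, pitch, yaw] about the fixed x, y, z axes, in that order (R = Rz(yaw) Ry(pitch) Rx(roll)).
In Python, from rig import r gives the robot as it stands.
- The arm moves only by the tool arm_command, never from a script. Its argument "targets" is a list of rows, each a list of 6 numbers: the shift along the tool's x, y, z in m, then the turn, a rotation vector about the tool's x, y, z in rad. A call has 1 to 20 rows; each row shifts and turns the commanded pose from where the row before left it, along the tool's axes as they then stand; what a row does not reach is not made up. A row lasts 1/12 s, in which the tool goes at most 41.7 mm and 7.16 degrees, less where a joint would pass 70% of its speed; a pose out of reach is approached as far as the arm can. A call is refused whole if a number of a shift passes 0.0417 or a number of a turn 0.125, either way. A call with a gripper value outside its range is refused whole. "fingers" is the finger opening in m, from 0 to 0.0854, set as the call begins (left out, the last holds). The fingers move at their own pace and stop on an object; "squeeze" is the grip in N (left out, the last holds). Time passes only in rows, so rows that do not move let the fingers close. It gives the time, the measured TCP pose, the force and the opening at its end, in the units of the state.
- r.sense(): the state, without advancing time (a new reading comes with each control period).
- r.grab_frame(name): name is "scene" or "side" or "wrist"; returns a dict with "image" (480x640x3 uint8, blue, green, red), "fx", "fy", "cx", "cy" (pixels), "xyz" and "orientation" of the camera in the world. Camera axes: x right, y down, z forward; pixel columns grow to the right and rows downward; lengths in mm; the calibration is good to about 2 mm. The wrist camera is an equidistant fisheye: a pixel r from the principal point sees the ray r / f radians off the axis. A picture is of the moment at which its call begins. There is no depth.
- r.sign_off(): hands the job in, once; it reports no verdict.
The state is a dict: "clock": time; "qpos": joint angles; "qvel": joint speeds; "joint_efforts": joint torques, N m; "eef_pos": TCP position; "tcp_rot": TCP orientation; "contact_force": force on the tool from outside, world axes, zero at the start; "wrist_torque": the same for the moment, N m; "opening": opening from 0.0 (shut) to 1.0 (fully open).
Only numpy, scipy, OpenCV 4.12 (cv2) and the standard library are available. Lean on these libraries where they do the work, as an engineer would, in place of code of your own. Each camera call takes 0.05 s, during which the arm holds its last target.

### The job

Take the green tape measure out of its tool insert, hook its end tab over the free end of the white board (the end nearest the red line) and draw the case straight back along the board, square to that end, until the lower front edge of the case is at the red line. Stand the case upright on the board there, let go, and press the red button on top fully down to lock the blade; leave it hooked, locked and standing, and do not disturb the bracket, jar, screwdriver and wrench.

Things in the scene. Friction and masses are not known exactly. Their poses are not given: they have to be found in the camera images.
- tape: Green tape-measure case, 0.5 kg, 34 mm wide (x), 80 long (y, -40 to 40), 66 high without button (48 high ahead of y = 25 mm). Origin: centre of its flat underside, z up; blade leaves towards +y. Starts upright in a snug pocket 14 mm deep: its upper part is free to grip across x from above, 42 mm above the underside. Standing on the board, weight and friction hold it against the blade's spring.
- tape_front (a point): Middle of the lower front edge of the case, at (0, 40, 0) mm in the case's frame; same axes as the case. This point must come to the red line.
- tape_hook (a point): On the steel end tab of the yellow blade (22 mm wide, 2.5 thick, hanging to 10 mm below the case's underside): middle of its inner, case-facing face, 5 mm below the underside. With the blade fully in, that face is 3.5 mm ahead of the case's front. The blade runs 2 mm above the underside's level.
- tape_blade (a joint): How far the blade is drawn out, m: 0 fully in, at most 0.145. A spring pulls it in with 1.0 N at 0, growing to 1.4 N fully out.
- tape_lock (a joint): Travel of the red lock button, m: 0 up (unlocked), 0.004 end stop. It slides straight down into the case, stays where it is left, and needs about 4 N to move, up to 9 N once its brake grips the blade at 0.0025; beyond 0.0028 the blade is locked.
- tape_button (a point): Middle of the top face of the red lock button (20 x 22 mm), 72 mm above the underside of the case when up, 6 mm behind the case's middle.
- insert: Grey open tool case with black rigid insert, 150 mm (x, -95 to 55) by 190 mm (y), 34 mm high, fixed; nothing on it is higher. Origin: underside, at the centre of the tape's pocket; y along the pocket. The tape's seat is 20 mm above the bench, with a deeper well ahead (+y) for the end tab. A steel rule lies in a second recess.
- board: White shelf board 160 mm (x) by 360 mm (y) by 22 mm thick on two wooden battens, its top 38 mm above the bench, fixed. Origin: centre, at bench level. Its own +y points to the free end to be hooked; the tab hangs freely beyond it (16 mm of air is below the board there). A small steel angle bracket lies on the far half (-y).
- board_end (a point): Middle of the top edge of the board's free end; axes as the board (+y points away from the board).
- line: Red line 3 mm wide across the whole board, parallel to the free end, 90 to 140 mm from it. Origin: middle of the line, on the board's top; axes as the board.
- bracket: Small loose steel angle bracket, 30 x 50 mm, 44 mm high, on the board. Leave alone.
- screw_jar: Clear jar with a blue cap, 68 mm across, 90 mm high, left of the board. Leave alone.
- screwdriver: Screwdriver lying on the bench. Leave alone.
- wrench: Wrench lying on the bench. Leave alone.
Things that resemble listed ones, but are neither listed nor needed, are in the scene too. What is shaped like the tape but purple is not meant.

How it is judged (in metres and radians):
On the way:
1. the tab is hooked over the board's free end and the blade has been drawn out at least 40 mm, the lock still up (value of joint tape_blade above 0.04 m and value of joint tape_lock below 0.0025 m and y of tape_hook in the frame of board_end between -0.004 and 0.005 m and z of tape_hook in the frame of board_end below -0.001 m), for 0.1 s.
At the end, for the whole second after the job is handed in: Lock button at least 2.8 mm down; tab hanging over the free end, inner face within 4 to 5 mm of it; case's lower front edge within 7 mm of the red line's middle; case upright on the board within 0.08 rad, square to the end within 0.12 rad, at rest, let go (value of joint tape_lock above 0.0028 m and y of tape_hook in the frame of board_end between -0.004 and 0.005 m and z of tape_hook in the frame of board_end between -0.009 and -0.002 m and x of tape_hook in the frame of board_end between -0.08 and 0.08 m and y of tape_front in the frame of line between -0.007 and 0.007 m and z of tape in the frame of line between -0.003 and 0.004 m and angle between the y axis of tape and the y axis of board, either way round below 0.12 rad and angle between tape's own z axis and vertical below 0.08 rad and linear speed of tape below 0.01 m/s); the robot touches nothing.
It fails at once if the bracket, jar, screwdriver or wrench is moved more than 30 mm (distance of any of bracket, screw_jar, screwdriver, wrench from where it was at the start of the episode above 0.03 m).
It also fails if it takes over 51 s, if anything falls off the work surface, if the arm or the gripper's body presses on something with over 40 N, if the wrist force passes 120 N, or if a joint passes its speed limit or range.

## Working session

There is one attempt and no reset: what is moved stays moved. The work goes in short steps, Python scripts to look and compute and a tool call to move; the robot and the scene stay as the last step left them, time stands still between calls to the robot, and variables do not carry over. Pictures are saved under pics/ and viewed, and the job is handed in when it is done.

Besides the shell and the picture viewer there is one more tool, called after "Call:" as a command line: name --pt "numbers of a row" for each row, then --argument value for the rest. arm_command: Moves the arm, as the interface text tells. Its arguments: {"type":"object","properties":{"targets":{"type":"array"},"fingers":{"type":"number"},"squeeze":{"type":"number"}},"required":["targets"]}

```bash
ls; mkdir -p pics; cat > h.py <<'E'
import numpy as np,cv2
from scipy.spatial.transform import Rotation as Ro
from rig import r
def grab(n,fn):
    f=r.grab_frame(n); cv2.imwrite('pics/'+fn+'.png',f['image']); np.save('pics/'+fn+'.npy',f,allow_pickle=True); return f
def load(fn): return np.load('pics/'+fn+'.npy',allow_pickle=True).item()
def rot(f):
    o=np.array(f['orientation'])
    return o if o.shape==(3,3) else Ro.from_euler('xyz',o).as_matrix()
def ray(f,u,v,fish=False):
    x=(u-f['cx'])/f['fx'];y=(v-f['cy'])/f['fy']
    if fish:
        t=np.hypot(x,y); s=np.sin(t)/t if t>1e-9 else 1; d=np.array([x*s,y*s,np.cos(t)])
    else: d=np.array([x,y,1.])
    return rot(f)@d
def onz(f,u,v,z,fish=False):
    d=ray(f,u,v,fish);c=np.array(f['xyz']);return (c+d*(z-c[2])/d[2])
def proj(f,p,fish=False):
    q=rot(f).T@(np.array(p,float)-np.array(f['xyz']))
    if fish:
        t=np.arctan2(np.hypot(q[0],q[1]),q[2]);n=np.hypot(q[0],q[1]);q=np.array([q[0]/n*t,q[1]/n*t,1])
    return f['cx']+f['fx']*q[0]/q[2],f['cy']+f['fy']*q[1]/q[2]
E
python3 - <<'E'
from h import *
print(r.sense())
for n in ['scene','side','wrist']:
    f=grab(n,n+'0'); print(n,{k:f[k] for k in f if k!='image'})
E
```

```text
pics
{'clock': 0.0, 'qpos': array([ 1.31763248e+00,  3.53625293e-01,  1.63413139e+00,  3.66679967e-05,
        1.15519164e+00, -2.41016280e-03]), 'qvel': array([-3.95028056e-04,  1.00215720e-04, -3.12267061e-05, -1.37064144e-03,
        1.18398380e-03,  1.05395716e-04]), 'joint_efforts': array([ 1.44197779e-04, -6.05261278e+01, -3.42070270e+01,  1.92990824e-04,
        9.68282955e-03, -5.58447709e-05]), 'eef_pos': array([154.96108308, 604.99960476, 230.57712505]), 'tcp_rot': array([-3.14155586e+00,  1.35558408e-03,  1.32002784e+00]), 'contact_force': array([-0.11758558, -1.28986615,  0.10895199]), 'wrist_torque': array([-0.01341187,  0.01794986, -0.03096286]), 'opening': 1.000735374966302}
scene {'fx': 588.6371478264371, 'fy': 588.6371478264371, 'cx': 318.5370064184685, 'cy': 250.30757189210894, 'xyz': array([1467.04987348,   61.16061261,  833.95030533]), 'orientation': array([-2.22616405, -0.00649844,  1.60291244])}
side {'fx': 581.9743694247725, 'fy': 581.9743694247725, 'cx': 318.66213460101403, 'cy': 227.85834902480252, 'xyz': array([  227.09003196, -1004.68403517,  1053.77608255]), 'orientation': array([-2.30890732, -0.00766972, -0.22016285])}
wrist {'fx': 371.64829954431775, 'fy': 371.64829954431775, 'cx': 315.18010631376677, 'cy': 240.84716314867006, 'xyz': array([ 89.42469497, 621.44473432, 373.09184361]), 'orientation': array([2.87298737e+00, 2.73840738e-03, 1.31812215e+00])}
```

View pics/scene0.png

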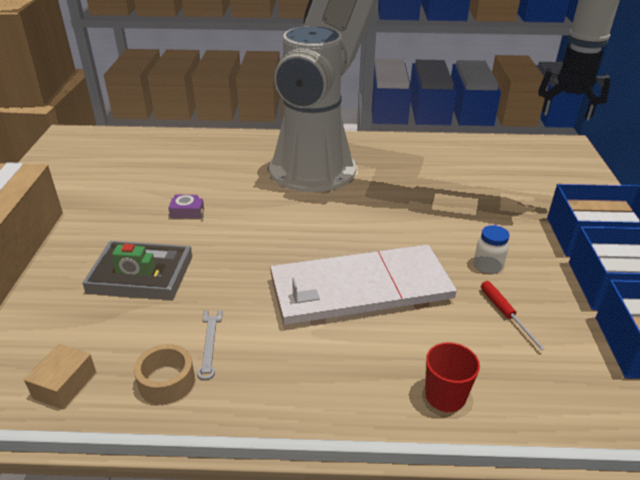

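View pics/side0.png

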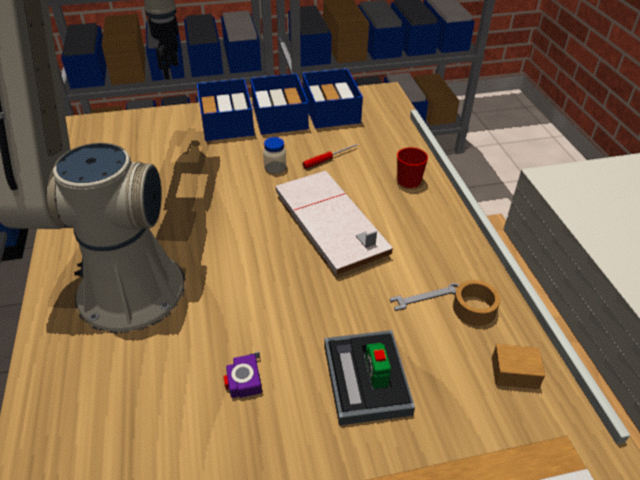

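View pics/wrist0.png

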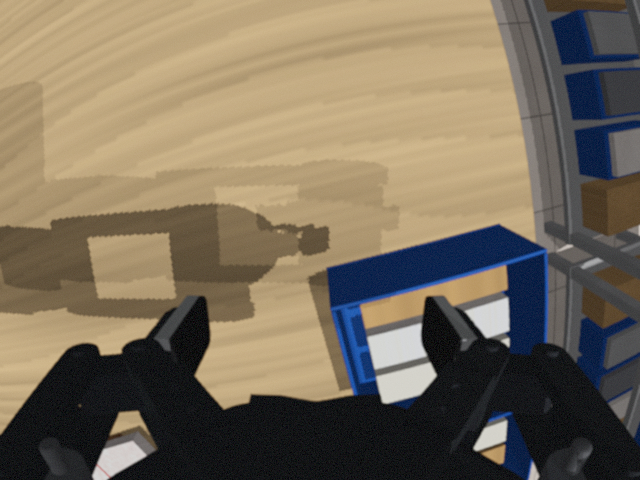

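Candidates: the green case in the grey insert (scene 133,262; side 377,362), and the purple look-alike on the bench (scene 186,206; side 243,375). The green one in the insert fits the description. I'll enlarge it to confirm. The board is at scene (362,282), with its free end to the right (+y) near the red line.

```bash
python3 - <<'E'
from h import *
a=load('scene0')['image'][230:305,75:205];b=load('side0')['image'][325:425,315:425]
a=cv2.resize(a,(780,450),interpolation=cv2.INTER_CUBIC);cv2.imwrite('pics/c1.png',a)
b=cv2.resize(b,(660,600),interpolation=cv2.INTER_CUBIC);cv2.imwrite('pics/c2.png',b)
c=load('scene0')['image'][235:335,260:470];cv2.imwrite('pics/c3.png',cv2.resize(c,(798,380),interpolation=cv2.INTER_CUBIC))
d=load('side0')['image'][165:275,270:400];cv2.imwrite('pics/c4.png',cv2.resize(d,(650,550),interpolation=cv2.INTER_CUBIC))
E
```

```text
(no output)
```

View pics/c1.png

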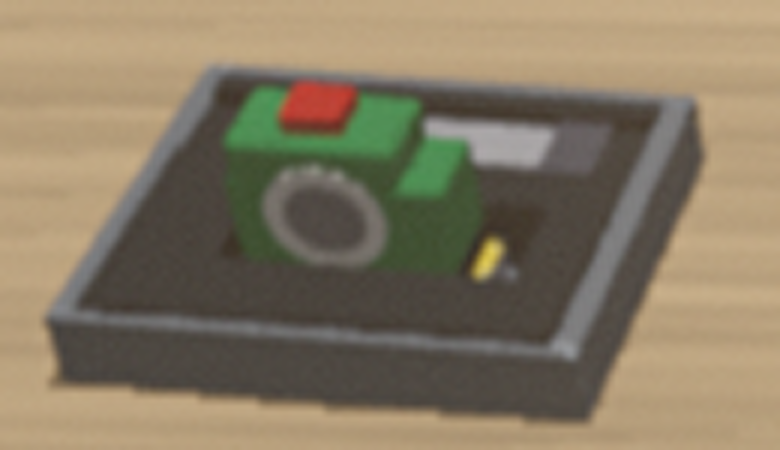

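View pics/c2.png

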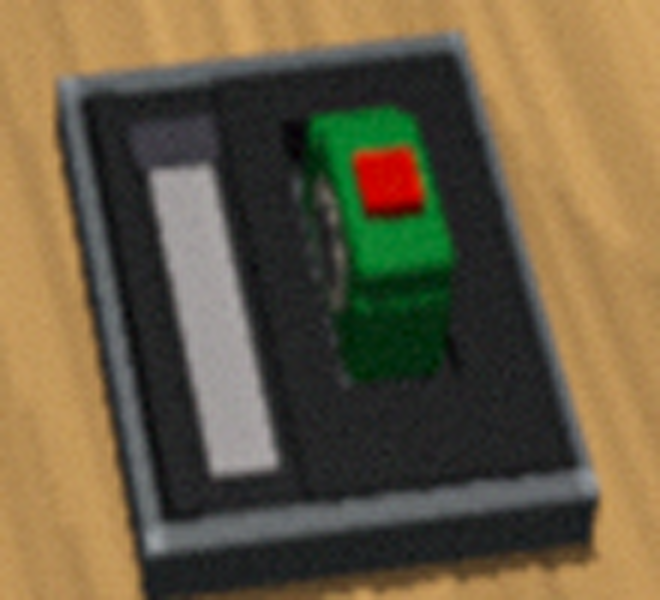

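View pics/c3.png

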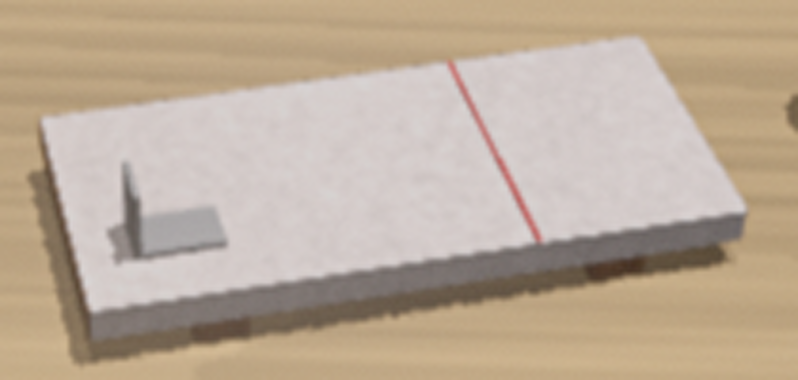

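View pics/c4.png

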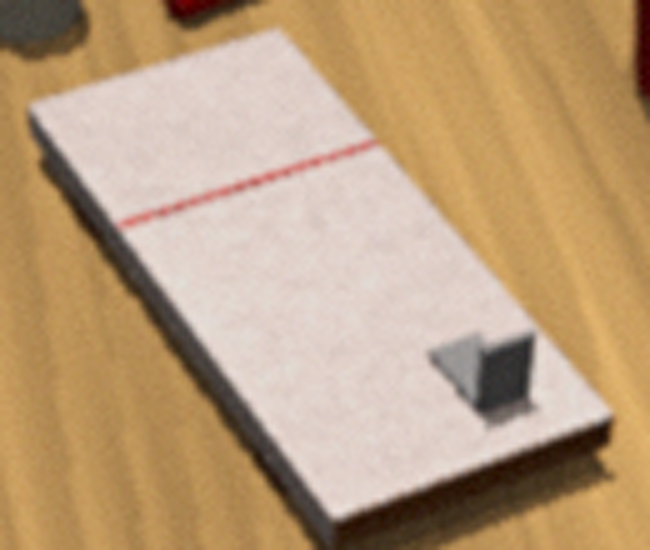

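```bash
python3 - <<'E'
from h import *
s=load('scene0');d=load('side0')
def pts(f,L,sc,ox,oy,z): return np.array([onz(f,ox+(x+.5)/sc-.5,oy+(y+.5)/sc-.5,z)[:2] for x,y in L])
np.set_printoptions(precision=1,suppress=True)
for nm,P in [('ins sc',pts(s,[(212,67),(697,98),(578,355),(48,318)],6,75,230,34)),('ins si',pts(d,[(150,545),(62,80),(462,37),(597,492)],6,315,325,34)),
 ('brd sc',pts(s,[(40,118),(640,38),(745,212),(92,312)],3.8,260,235,38)),('brd si',pts(d,[(335,520),(30,105),(280,30),(610,418)],5,270,165,38)),
 ('line sc',pts(s,[(450,62),(540,241)],3.8,260,235,38)),('line si',pts(d,[(120,224),(378,143)],5,270,165,38)),
 ('btn sc',pts(s,[(319,106)],6,75,230,92)),('btn si',pts(d,[(389,178)],6,315,325,92))]:
    print(nm,P.tolist() if len(P)<2 else P)
    if len(P)==4:
        e=[P[1]-P[0],P[2]-P[3],P[3]-P[0],P[2]-P[1]]
        print([ (round(np.hypot(*v),1),round(np.degrees(np.arctan2(v[1],v[0])),1)) for v in e], P.mean(0))
E
```

```text
ins sc [[ 410.4 -441.3]
 [ 422.2 -254.4]
 [ 568.3 -265.3]
 [ 556.3 -452.3]]
[(np.float64(187.2), np.float64(86.4)), (np.float64(187.4), np.float64(86.3)), (np.float64(146.4), np.float64(-4.3)), (np.float64(146.5), np.float64(-4.3))] [ 489.3 -353.3]
ins si [[ 401.8 -444. ]
 [ 415.7 -259.3]
 [ 562.3 -271.5]
 [ 548.4 -456.8]]
[(np.float64(185.2), np.float64(85.7)), (np.float64(185.8), np.float64(85.7)), (np.float64(147.1), np.float64(-5.0)), (np.float64(147.1), np.float64(-4.8))] [ 482.1 -357.9]
brd sc [[490.2 -68.8]
 [401.  278.8]
 [555.  317.3]
 [645.3 -27.2]]
[(np.float64(358.9), np.float64(104.4)), (np.float64(356.2), np.float64(104.7)), (np.float64(160.6), np.float64(15.0)), (np.float64(158.7), np.float64(14.1))] [522.9 125. ]
brd si [[489.  -68.1]
 [398.6 281.5]
 [552.4 320.7]
 [640.4 -28.8]]
[(np.float64(361.0), np.float64(104.5)), (np.float64(360.4), np.float64(104.1)), (np.float64(156.5), np.float64(14.5)), (np.float64(158.7), np.float64(14.3))] [520.1 126.3]
line sc [[428.9 165.1]
 [582.5 205.2]]
line si [[428.8 169.4]
 [581.9 207.5]]
btn sc [[507.83503438381206, -360.9420537898558]]
btn si [[501.681727580127, -363.5761443742109]]
```

Confirmed: green case with a red button, sitting in the insert, with its yellow tab at c1 (487,258) towards world +y. The two views agree within about 6 mm. Next I'll move above it and refine with the wrist camera.

```bash
cat >> h.py <<'E'
def plan(goal,yaw,n,cur=None,cyaw=None):
    """constant row [shift, turn] (tool frame) reaching goal mm, tool-down yaw, in n rows"""
    s=r.sense(); cur=np.array(s['eef_pos'] if cur is None else cur); R0=Ro.from_euler('xyz',s['tcp_rot'])
    R1=Ro.from_euler('xyz',[np.pi,0,yaw]); rv=(R0.inv()*R1).as_rotvec()
    d=R0.inv().apply(np.array(goal)-cur)
    M=sum(Ro.from_rotvec(rv*k/n).as_matrix() for k in range(n))
    v=np.linalg.solve(M,d)/1000
    print('rows',n,np.round(v,5).tolist(),np.round(rv/n,5).tolist())
E
python3 - <<'E'
from h import *
plan([505,-358,200],-0.078,28)
E
```

```text
rows 28 [-0.01165, 0.03801, 0.00111] [3e-05, 3e-05, 0.04993]
```

Call:
arm_command --pt "-0.0117 0.038 0.0011 0 0 0.05" --pt "-0.0117 0.038 0.0011 0 0 0.05" --pt "-0.0117 0.038 0.0011 0 0 0.05" --pt "-0.0117 0.038 0.0011 0 0 0.05" --pt "-0.0117 0.038 0.0011 0 0 0.05" --pt "-0.0117 0.038 0.0011 0 0 0.05" --pt "-0.0117 0.038 0.0011 0 0 0.05" --pt "-0.0117 0.038 0.0011 0 0 0.05" --pt "-0.0117 0.038 0.0011 0 0 0.05" --pt "-0.0117 0.038 0.0011 0 0 0.05" --pt "-0.0117 0.038 0.0011 0 0 0.05" --pt "-0.0117 0.038 0.0011 0 0 0.05" --pt "-0.0117 0.038 0.0011 0 0 0.05" --pt "-0.0117 0.038 0.0011 0 0 0.05" --pt "-0.0117 0.038 0.0011 0 0 0.05" --pt "-0.0117 0.038 0.0011 0 0 0.05" --pt "-0.0117 0.038 0.0011 0 0 0.05" --pt "-0.0117 0.038 0.0011 0 0 0.05" --pt "-0.0117 0.038 0.0011 0 0 0.05" --pt "-0.0117 0.038 0.0011 0 0 0.05"

```text
clock: 1.82
eef_pos: [551.4, -48.1, 209.1]
tcp_rot: [3.142, -0.0, 0.318]
contact_force: [0.7, 0.9, -0.6]
opening: 0.998
```

Call:
arm_command --pt "-0.0117 0.038 0.0011 0 0 0.05" --pt "-0.0117 0.038 0.0011 0 0 0.05" --pt "-0.0117 0.038 0.0011 0 0 0.05" --pt "-0.0117 0.038 0.0011 0 0 0.05" --pt "-0.0117 0.038 0.0011 0 0 0.05" --pt "-0.0117 0.038 0.0011 0 0 0.05" --pt "-0.0117 0.038 0.0011 0 0 0.05" --pt "-0.0117 0.038 0.0011 0 0 0.05" --pt "0 0 0 0 0 0" --pt "0 0 0 0 0 0" --pt "0 0 0 0 0 0"

```text
clock: 2.73
eef_pos: [502.6, -358.1, 200.1]
tcp_rot: [-3.141, 0.001, -0.081]
contact_force: [-0.2, 0.2, 0.5]
opening: 0.997
```

```bash
python3 - <<'E'
from h import *
s=r.sense();print(s['clock'],s['eef_pos'],s['tcp_rot'],s['qpos'])
f=grab('wrist','w1');print(f['xyz'])
E
```

```text
2.7333 [ 502.62690733 -358.08526766  200.09486403] [-3.14070876e+00  6.16924818e-04 -8.05106884e-02] [-6.21692805e-01  3.71639287e-01  1.68007213e+00  4.95790959e-04
  1.09086540e+00 -5.41410976e-01]
[ 507.25385703 -291.91917203  342.63148625]
```

View pics/w1.png

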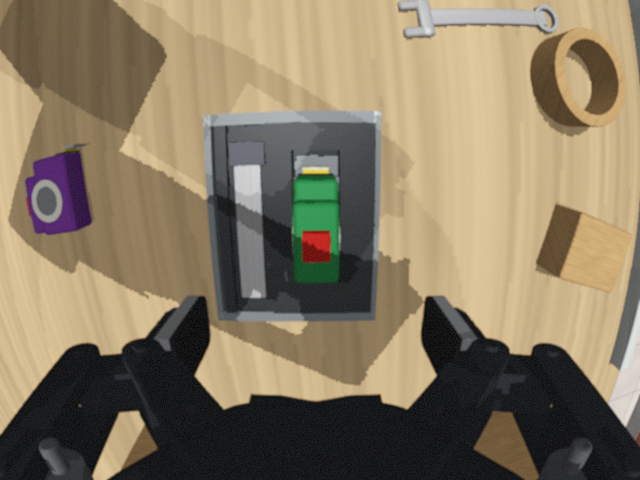

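The wrist view shows the tape at about (316,235), its button at (316,247), and the yellow tab at (315,170) in the well.

```bash
python3 - <<'E'
from h import *
f=load('w1');im=f['image'].astype(int);B,G,R=im[...,0],im[...,1],im[...,2]
red=((R>140)&(G<60)&(B<60)).astype(np.uint8); red[300:]=0
n,l,st,c=cv2.connectedComponentsWithStats(red);i=1+st[1:,4].argmax();print(st[i],c[i],onz(f,*c[i],92,True))
g=((G>R+40)&(G>B+20)).astype(np.uint8);g[300:]=0
# top tall part rear rows: left/right edges at z=86 between rows 205..280
L=[];Rr=[]
for v in range(208,278):
    u=np.where(g[v]|red[v])[0]; u=u[(u>270)&(u<360)]
    L.append(onz(f,u.min()-.5,v,86,True)[:2]);Rr.append(onz(f,u.max()+.5,v,86,True)[:2])
for P in(L,Rr):
    P=np.array(P);k=np.polyfit(P[:,1],P[:,0],1);print('x at y=-358',np.polyval(k,-358),'dx/dy',k[0],np.std(P[:,0]-np.polyval(k,P[:,1])))
vs=np.where(g[:,316]|red[:,316])[0];print(vs.min(),vs.max(),onz(f,316,vs.max()+.5,86,True))
# insert corners
for p in [(207,117),(381,113),(375,318),(220,318)]: print(onz(f,*p,34,True)[:2])
for n_ in('scene0','side0'):
    f=load(n_);im=f['image'].astype(int);B,G,R=im[...,0],im[...,1],im[...,2]
E
```

```text
[302 232  28  22 407] [317.3955774  240.07862408] [ 503.21173211 -360.19721319   92.        ]
x at y=-358 486.05410686322796 dx/dy 0.0679649900863898 0.3642611717058919
x at y=-358 518.3782187507883 dx/dy 0.06744827459220765 0.31238528258782583
176 281 [ 499.52201132 -393.47468744   86.        ]
[ 418.65110279 -261.54391349]
[ 563.42227022 -271.9944064 ]
[ 549.98160699 -455.81071192]
[ 403.93470338 -444.8545067 ]
```

```bash
python3 - <<'E'
from h import *
plan([502.6,-356.5,42],-0.07,8)
E
```

```text
rows 8 [-5e-05, -0.00011, 0.01978] [-9e-05, 6e-05, -0.00116]
```

Call:
arm_command --pt "0 -0.0002 0.0198 0 0 -0.0012" --pt "0 -0.0002 0.0198 0 0 -0.0012" --pt "0 -0.0002 0.0198 0 0 -0.0012" --pt "0 -0.0002 0.0198 0 0 -0.0012" --pt "0 -0.0002 0.0198 0 0 -0.0012" --pt "0 -0.0002 0.0198 0 0 -0.0012" --pt "0 -0.0002 0.0198 0 0 -0.0012" --pt "0 -0.0002 0.0198 0 0 -0.0012" --pt "0 0 0 0 0 0" --pt "0 0 0 0 0 0" --pt "0 0 0 0 0 0"

```text
clock: 3.7
eef_pos: [504.0, -356.3, 43.1]
tcp_rot: [3.141, -0.001, -0.069]
contact_force: [0.1, -0.9, -0.2]
opening: 1.001
```

```bash
python3 - <<'E'
from h import *
s=r.sense();print(s['clock'],s['eef_pos'],s['tcp_rot'],s['contact_force'])
f=grab('wrist','w2');grab('side','s2')
E
```

```text
3.7 [ 503.95903864 -356.31827832   43.09763653] [ 3.14115839e+00 -8.02873433e-04 -6.90888936e-02] [ 0.0620522  -0.87053558 -0.17390947]
```

View pics/w2.png

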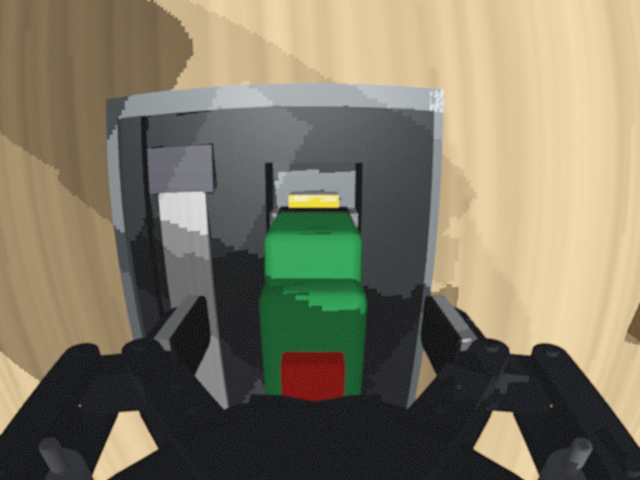

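The case (u 262–366) is centred between the fingers (208 and 423). Closing now.

Call:
arm_command --pt "0 0 0 0 0 0" --pt "0 0 0 0 0 0" --pt "0 0 0 0 0 0" --pt "0 0 0 0 0 0" --pt "0 0 0 0 0 0" --pt "0 0 0 0 0 0" --pt "0 0 0 0 0 0" --pt "0 0 0 0 0 0" --fingers 0.02 --squeeze 60

```text
clock: 4.47
eef_pos: [503.2, -357.0, 42.5]
tcp_rot: [3.141, -0.0, -0.07]
contact_force: [-0.6, 0.8, 6.0]
opening: 0.389
```

```bash
python3 - <<'E'
from h import *
s=r.sense();print(s['clock'],s['eef_pos'],s['tcp_rot'],s['contact_force'],s['opening'])
f=grab('wrist','w3')
E
```

```text
4.4667 [ 503.19265612 -357.00384781   42.51293182] [ 3.14130129e+00 -3.55044397e-04 -7.04604168e-02] [-0.60945527  0.80276543  6.01256724] 0.38913214727860435
```

View pics/w3.png

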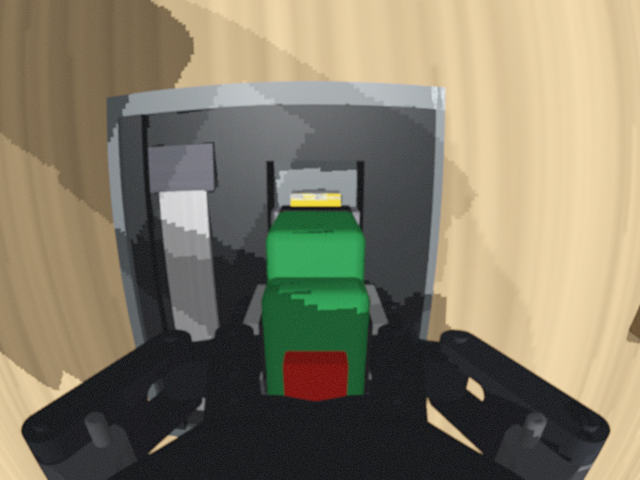

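Gripped: the opening is 33 mm and the underside is about 22.5 mm below the TCP. Lifting now.

Call:
arm_command --pt "0 0 -0.006 0 0 0" --pt "0 0 -0.008 0 0 0" --pt "0 0 -0.012 0 0 0" --pt "0 0 -0.02 0 0 0" --pt "0 0 -0.025 0 0 0" --pt "0 0 -0.025 0 0 0" --pt "0 0 -0.025 0 0 0" --pt "0 0 -0.02 0 0 0" --pt "0 0 0 0 0 0" --pt "0 0 0 0 0 0"

```text
clock: 5.35
eef_pos: [503.4, -357.1, 184.3]
tcp_rot: [3.14, -0.002, -0.07]
contact_force: [-0.9, 0.4, -6.3]
opening: 0.389
```

```bash
python3 - <<'E'
from h import *
s=r.sense();print(s['clock'],s['eef_pos'],s['tcp_rot'],s['contact_force'],s['opening'])
f=grab('wrist','w4');grab('side','s4');grab('scene','c4_')
im=load('side0')['image']
E
```

```text
5.35 [ 503.44619228 -357.09263939  184.32245365] [ 3.14026292e+00 -2.17502384e-03 -7.04156157e-02] [-0.89012999  0.41287213 -6.3227303 ] 0.38895099428766583
```

View pics/w4.png

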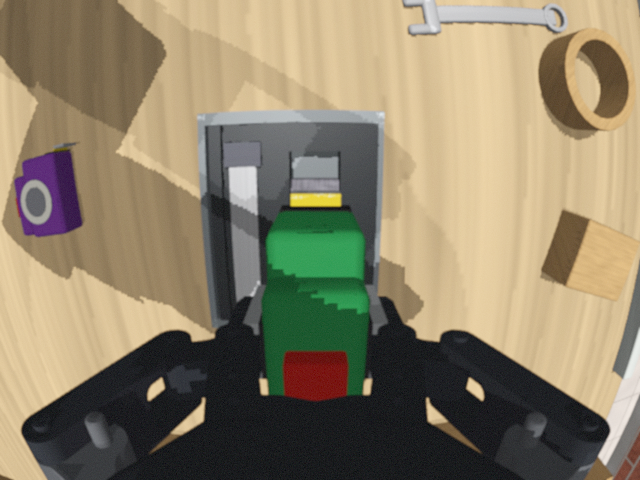

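View pics/c4_.png

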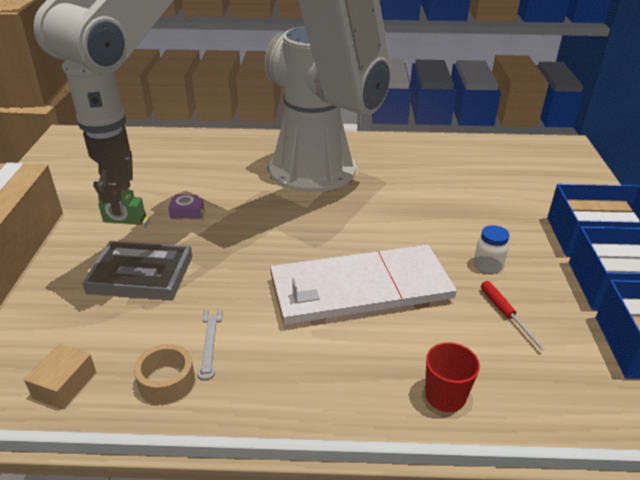

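The tape is held and looks unchanged in the wrist view, with the yellow tab clear at (316,195). Next I'll work out the tab offset, the jar position and the waypoint over the free end.

```bash
python3 - <<'E'
from h import *
f=load('w4');s=r.sense();p=np.array(s['eef_pos']);R=Ro.from_euler('xyz',s['tcp_rot'])
im=f['image'].astype(int);B,G,Rr=im[...,0],im[...,1],im[...,2]
y=((Rr>150)&(G>120)&(B<90)).astype(np.uint8);y[:150]=0;y[230:]=0;y[:,:270]=0;y[:,360:]=0
v,u=np.where(y);print(u.min(),u.max(),v.min(),v.max())
for (a,b,z) in [(u.mean(),v.min()-.5,p[2]-20.3),(u.mean(),v.max()+.5,p[2]-20.3),(u.mean(),181,p[2]-32.5)]:
    print(a,b,R.inv().apply(onz(f,a,b,z,True)-p))
f=load('scene0');d=load('side0')
print('jar',onz(f,494,235,90),onz(d,274,144,90))
print('screwdriver',onz(f,486,288,10),onz(f,541,348,5))
plan([482,281,165],0.251,18)
E
```

```text
290 341 193 206
315.64338235294116 192.5 [  1.0924585  -42.26312488  20.36204695]
315.64338235294116 206.5 [  1.08180679 -35.86262683  20.35227597]
315.64338235294116 181 [  1.17938697 -46.10841746  32.56776807]
jar [430.19370049 410.74825811  90.        ] [417.63822523 410.38690542  90.        ]
screwdriver [512.53084166 392.09377839  10.        ] [677.32583628 465.58956836   5.        ]
rows 18 [0.00178, -0.03552, 0.00094] [-0.00011, 0.00012, -0.01785]
```

Call:
arm_command --pt "0.001 -0.02 0.0 0 0 -0.0178" --pt "0.0018 -0.0355 0.0009 0 0 -0.0178" --pt "0.0018 -0.0355 0.0009 0 0 -0.0178" --pt "0.0018 -0.0355 0.0009 0 0 -0.0178" --pt "0.0018 -0.0355 0.0009 0 0 -0.0178" --pt "0.0018 -0.0355 0.0009 0 0 -0.0178" --pt "0.0018 -0.0355 0.0009 0 0 -0.0178" --pt "0.0018 -0.0355 0.0009 0 0 -0.0178" --pt "0.0018 -0.0355 0.0009 0 0 -0.0178" --pt "0.0018 -0.0355 0.0009 0 0 -0.0178" --pt "0.0018 -0.0355 0.0009 0 0 -0.0178" --pt "0.0018 -0.0355 0.0009 0 0 -0.0178" --pt "0.0018 -0.0355 0.0009 0 0 -0.0178" --pt "0.0018 -0.0355 0.0009 0 0 -0.0178" --pt "0.0018 -0.0355 0.0009 0 0 -0.0178" --pt "0.0018 -0.0355 0.0009 0 0 -0.0178" --pt "0.0018 -0.0355 0.0009 0 0 -0.0178" --pt "0.001 -0.025 0.0009 0 0 -0.0178" --pt "0 -0.01 0 0 0 0" --pt "0 0 0 0 0 0"

```text
clock: 7.17
eef_pos: [479.7, 265.6, 166.3]
tcp_rot: [3.141, 0.002, 0.252]
contact_force: [1.0, 0.8, -6.1]
opening: 0.389
```

```bash
python3 - <<'E'
from h import *
s=r.sense();print(s['clock'],s['eef_pos'],s['tcp_rot'],s['contact_force'],s['opening'])
f=grab('wrist','w5')
plan([482,281,165],0.251,3)
E
```

```text
7.1667 [479.74659259 265.61638743 166.33041913] [3.14149761e+00 2.27763671e-03 2.52450360e-01] [ 1.0031583   0.83038416 -6.08866678] 0.38866068001923476
rows 3 [0.00203, -0.00527, 0.00047] [0.00028, 0.00079, 0.00031]
```

View pics/w5.png

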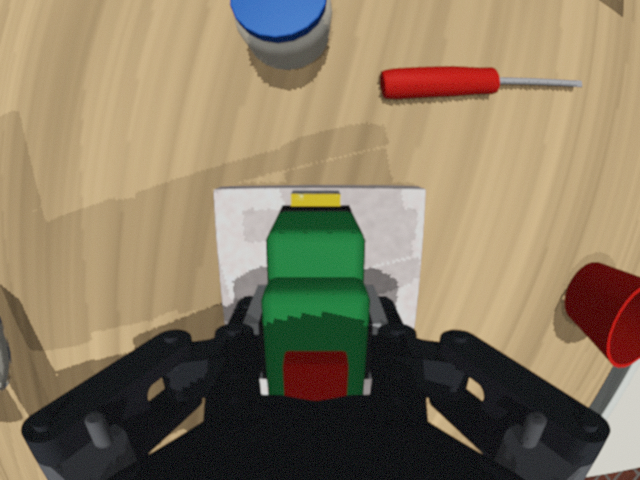

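The board's free edge runs from (215,187) to (424,187), nearly level, so the tape is almost square to it. Computing the edge position.

```bash
python3 - <<'E'
from h import *
f=load('w5');s=r.sense();p=np.array(s['eef_pos']);R=Ro.from_euler('xyz',s['tcp_rot'])
im=f['image'].astype(int);w=((im.min(2)>150)).astype(np.uint8)
P=[]
for u in list(range(222,286))+list(range(346,418)):
    g=im[170:205,u].min(1); k=np.argmax(np.diff(g)); P.append((u,170+k+.5))
W=np.array([R.inv().apply(onz(f,u,v,38,True)-p)[:2] for u,v in P])
k=np.polyfit(W[:,0],W[:,1],1);res=W[:,1]-np.polyval(k,W[:,0]);ok=abs(res)<1.5
k=np.polyfit(W[ok,0],W[ok,1],1);print('edge tool y at x=0',k[1],'slope',k[0],ok.sum(),len(ok),'end world',(p+R.apply([0,k[1],0]))[:2])
for nm,rng,sgn in(('L',(200,240),1),('Rt',(405,440),-1)):
    Q=[]
    for v in range(195,260):
        g=im[v,rng[0]:rng[1]].min(1)[::sgn];a=np.argmax(np.diff(g)); u=rng[0]+a+.5 if sgn>0 else rng[1]-1-a-.5
        Q.append(R.inv().apply(onz(f,u,v,38,True)-p)[:2])
    Q=np.array(Q);kk=np.polyfit(Q[:,1],Q[:,0],1);e=Q[:,0]-np.polyval(kk,Q[:,1]);o=abs(e)<2;kk=np.polyfit(Q[o,1],Q[o,0],1);print(nm,'x at edge',np.polyval(kk,k[1]),'slope',kk[0],o.sum())
E
```

```text
edge tool y at x=0 -34.27021623491121 slope 0.00019991369788962136 136 136 end world [471.48202292 297.36894971]
L x at edge -77.74419560358302 slope 0.0007868943076951791 65
Rt x at edge 82.13412525993859 slope 0.003497139802676886 65
```

The edge is at tool y −34.3 and square within 0.003 rad; the tab's inner face is at about −39.6. I'll move 10 mm further out and lower.

Call:
arm_command --pt "0 -0.005 0.005 0 -0.001 0" --pt "0 -0.005 0.01 0 -0.001 0" --pt "0 0 0.018 0 0 0" --pt "0 0 0.018 0 0 0" --pt "0 0 0.018 0 0 0" --pt "0 0 0.014 0 0 0" --pt "0 0 0.008 0 0 0" --pt "0 0 0 0 0 0" --pt "0 0 0 0 0 0"

```text
clock: 7.97
eef_pos: [478.4, 273.0, 76.4]
tcp_rot: [3.141, 0.003, 0.249]
contact_force: [0.8, 0.5, -5.6]
opening: 0.389
```

```bash
python3 - <<'E'
from h import *
s=r.sense();print(s['clock'],s['eef_pos'],s['tcp_rot'],s['contact_force'],s['opening'])
f=grab('wrist','w6');a=grab('side','s6')['image'];b=grab('scene','c6')['image']
cv2.imwrite('pics/z6.png',np.hstack([cv2.resize(a[130:230,260:360],(400,400),interpolation=cv2.INTER_CUBIC),cv2.resize(b[200:300,380:480],(400,400),interpolation=cv2.INTER_CUBIC)]))
E
```

```text
7.9667 [478.36560103 273.00409748  76.35127669] [3.14128727e+00 3.03697811e-03 2.49134747e-01] [ 0.83303635  0.53660171 -5.62392839] 0.38904048891964754
```

View pics/w6.png

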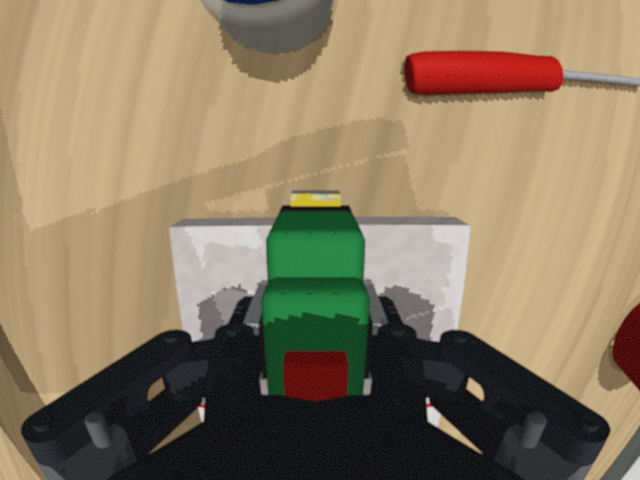

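View pics/z6.png

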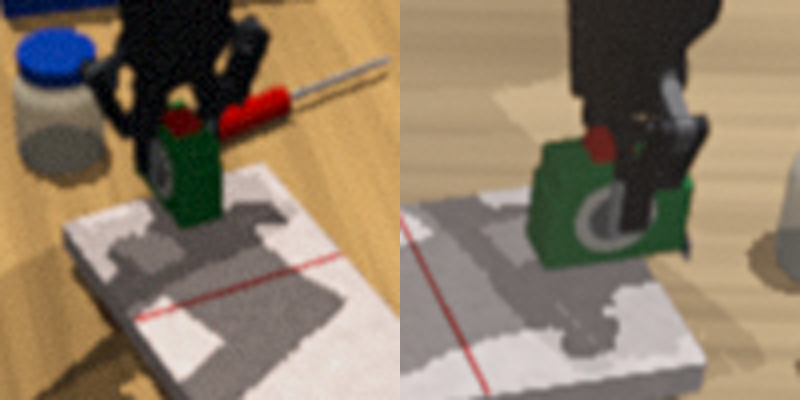

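```bash
cat > m.py <<'E'
from h import *
import sys
def edge(fn,p,rot,us,v0,v1):
    f=load(fn);R=Ro.from_euler('xyz',rot);im=f['image'].astype(int)
    W=[]
    for u in us:
        g=im[v0:v1,u].min(1); k=np.argmax(np.diff(g)); W.append(R.inv().apply(onz(f,u,v0+k+.5,38,True)-p)[:2])
    W=np.array(W);k=np.polyfit(W[:,0],W[:,1],1)
    for _ in range(3):
        ok=abs(W[:,1]-np.polyval(k,W[:,0]))<1.5;k=np.polyfit(W[ok,0],W[ok,1],1)
    return k,ok.sum(),len(ok),(p+R.apply([0,k[1],0]))[:2]
E
python3 - <<'E'
from m import *
s=r.sense()
print(edge('w6',np.array(s['eef_pos']),s['tcp_rot'],list(range(195,250))+list(range(390,450)),205,245))
E
```

```text
(array([-3.85026425e-03, -2.46780327e+01]), np.int64(115), 115, array([473.09437985, 297.67706696]))
```

Edge at tool y −24.7, so the tab is 15 mm beyond it. Lowering until the underside is about 1 mm above the board.

Call:
arm_command --pt "0 0 0.005 0 -0.001 0" --pt "0 0 0.005 0 -0.001 0" --pt "0 0 0.003 0 -0.001 0" --pt "0 0 0.001 0 0 0" --pt "0 0 0 0 0 0" --pt "0 0 0 0 0 0"

```text
clock: 8.62
eef_pos: [478.3, 273.5, 62.7]
tcp_rot: [3.142, 0.005, 0.25]
contact_force: [0.3, -0.2, -5.6]
opening: 0.393
```

```bash
python3 - <<'E'
from m import *
s=r.sense();print(s['clock'],s['eef_pos'],s['tcp_rot'],s['contact_force'],s['opening'])
f=grab('wrist','w7');a=grab('side','s7')['image'];b=grab('scene','c7')['image']
cv2.imwrite('pics/z7.png',np.hstack([cv2.resize(a[130:230,260:360],(400,400),interpolation=cv2.INTER_CUBIC),cv2.resize(b[200:300,380:480],(400,400),interpolation=cv2.INTER_CUBIC)]))
cv2.imwrite('pics/zw7.png',cv2.resize(f['image'][170:270,160:480],(800,250)))
print(edge('w7',np.array(s['eef_pos']),s['tcp_rot'],list(range(195,250))+list(range(390,450)),205,255))
E
```

```text
8.6167 [478.33395674 273.53533434  62.67825136] [3.14151654 0.00520752 0.25010388] [ 0.30132686 -0.1833633  -5.61140021] 0.39287240589629935
(array([-4.60652627e-03, -2.49015093e+01]), np.int64(115), 115, array([472.1707088 , 297.66207334]))
```

View pics/z7.png

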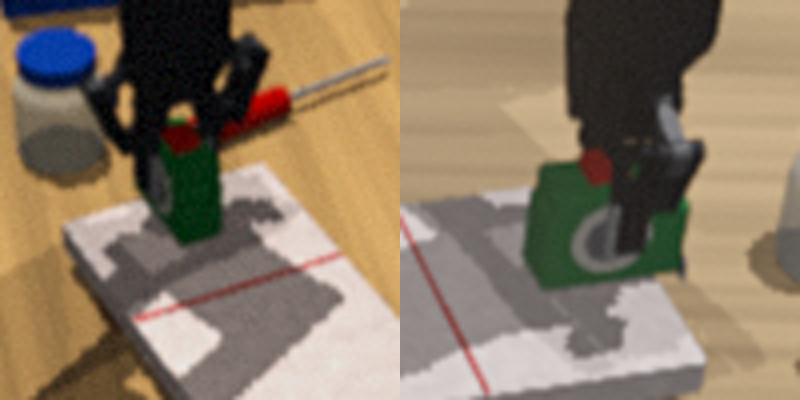

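View pics/zw7.png

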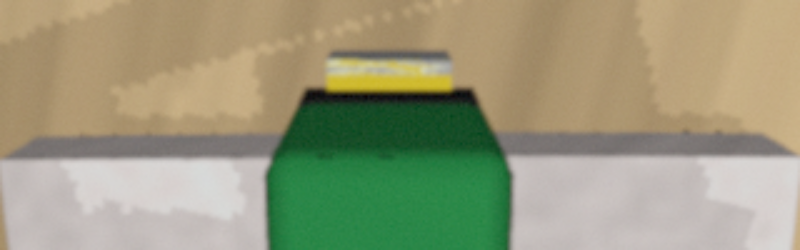

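No contact yet, and the tab (zw7 326–452, 52–92) is clearly beyond the end face. I'll go 1 mm lower, undo the slight tilt, then draw back gently.

Call:
arm_command --pt "0 0 0.001 0 0.003 0" --pt "0 0 0 0 0.002 0" --pt "0 0.004 0 0 0 0" --pt "0 0.004 0 0 0 0" --pt "0 0.004 0 0 0 0" --pt "0 0.004 0 0 0 0" --pt "0 0.004 0 0 0 0" --pt "0 0.004 0 0 0 0" --pt "0 0.004 0 0 0 0" --pt "0 0.006 0 0 0 0" --pt "0 0.006 0 0 0 0" --pt "0 0.006 0 0 0 0" --pt "0 0.006 0 0 0 0" --pt "0 0.004 0 0 0 0" --pt "0 0 0 0 0 0" --pt "0 0 0 0 0 0"

```text
clock: 10.1
eef_pos: [492.2, 219.0, 61.8]
tcp_rot: [-3.142, 0.0, 0.249]
contact_force: [-0.7, 0.2, -6.2]
opening: 0.39
```

```bash
python3 - <<'E'
from m import *
s=r.sense();print(s['clock'],s['eef_pos'],s['tcp_rot'],s['contact_force'],s['opening'])
f=grab('wrist','w8');b=grab('scene','c8')['image']
cv2.imwrite('pics/z8.png',cv2.resize(b[210:310,340:480],(700,500),interpolation=cv2.INTER_CUBIC))
E
```

```text
10.1 [492.24277777 218.98961043  61.7653617 ] [-3.14153645e+00  1.80700225e-04  2.49292216e-01] [-0.66942738  0.23375094 -6.17361467] 0.3897693459538187
```

View pics/z8.png

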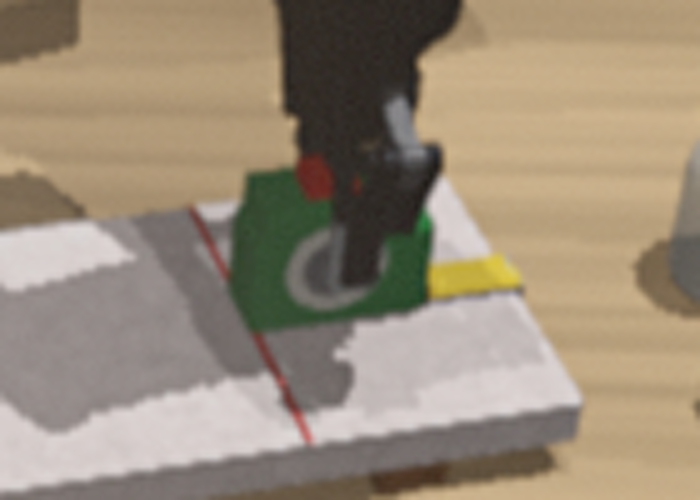

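View pics/w8.png

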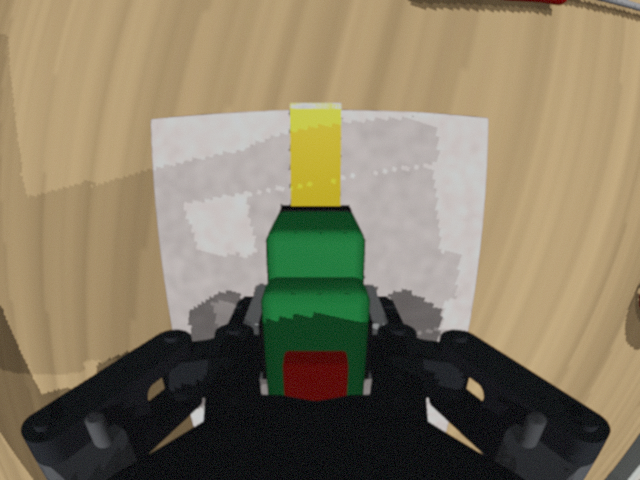

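The tab is hooked on the end at w8 (315,105), with about 42 mm of blade out and square. Drawing a further 64 mm.

Call:
arm_command --pt "0 0.004 0 0 0 0" --pt "0 0.006 0 0 0 0" --pt "0 0.006 0 0 0 0" --pt "0 0.006 0 0 0 0" --pt "0 0.006 0 0 0 0" --pt "0 0.006 0 0 0 0" --pt "0 0.006 0 0 0 0" --pt "0 0.006 0 0 0 0" --pt "0 0.006 0 0 0 0" --pt "0 0.006 0 0 0 0" --pt "0 0.004 0 0 0 0" --pt "0 0.002 0 0 0 0" --pt "0 0 0 0 0 0" --pt "0 0 0 0 0 0"

```text
clock: 11.37
eef_pos: [508.0, 157.2, 61.8]
tcp_rot: [-3.142, 0.0, 0.25]
contact_force: [-0.3, 1.6, -5.9]
opening: 0.389
```

```bash
python3 - <<'E'
from m import *
s=r.sense();print(s['clock'],s['eef_pos'],s['tcp_rot'],s['contact_force'],s['opening'])
f=grab('wrist','w9');b=grab('scene','c9')['image'];grab('side','s9')
cv2.imwrite('pics/z9.png',cv2.resize(b[210:310,330:470],(700,500),interpolation=cv2.INTER_CUBIC))
E
```

```text
11.3667 [508.0453833  157.215785    61.78211674] [-3.14152977e+00  7.74395849e-05  2.49720040e-01] [-0.29929229  1.59728488 -5.89773338] 0.38910066271015953
```

View pics/z9.png

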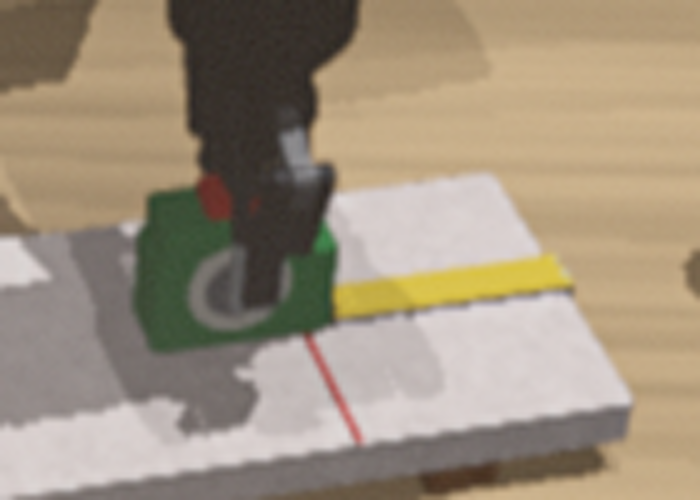

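View pics/w9.png

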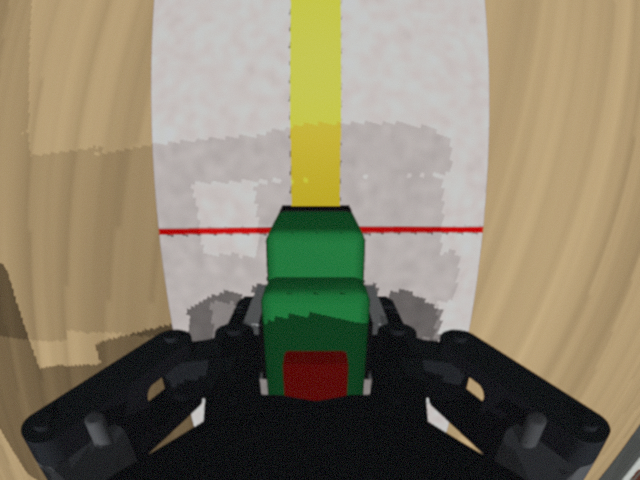

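Line at w9 v≈231; blade exit (front edge) at v≈206. Measuring.

```bash
python3 - <<'E'
from m import *
f=load('w9');s=r.sense();p=np.array(s['eef_pos']);R=Ro.from_euler('xyz',s['tcp_rot']);im=f['image'].astype(int)
B,G,Rr=im[...,0],im[...,1],im[...,2]
red=(Rr-(G+B)/2)
W=[]
for u in list(range(170,258))+list(range(372,476)):
    g=np.clip(red[215:250,u],30,None)-30
    if g.sum()<40: continue
    W.append(R.inv().apply(onz(f,u,215+(g*np.arange(35)).sum()/g.sum(),38,True)-p)[:2])
W=np.array(W);k=np.polyfit(W[:,0],W[:,1],1);print('line tool y',k, 'at x=1',np.polyval(k,1),np.std(W[:,1]-np.polyval(k,W[:,0])))
print(im[198:216,315].tolist())
print(im[198:216,286].tolist())
for v in(205,206.5,208): print(v,[R.inv().apply(onz(f,316,v,z,True)-p)[1] for z in(39.3,41.3)])
# scene, side line/front check using known edges
E
python3 - <<'E'
import cv2
im=cv2.imread('pics/w9.png')[190:250,256:376];cv2.imwrite('pics/zw9.png',cv2.resize(im,(800,400),interpolation=cv2.INTER_NEAREST))
E
```

```text
line tool y [-4.29307210e-03 -2.59295439e+01] at x=1 -25.933836964690066 0.05568217050048782
[[46, 170, 191], [43, 170, 190], [40, 169, 189], [44, 170, 191], [41, 171, 190], [39, 170, 191], [40, 168, 188], [29, 147, 169], [21, 96, 112], [12, 27, 34], [17, 12, 4], [27, 23, 22], [28, 37, 27], [24, 43, 22], [35, 61, 24], [26, 58, 1], [32, 68, 18], [30, 67, 21]]
[[173, 177, 182], [172, 174, 180], [171, 172, 179], [172, 174, 181], [176, 177, 184], [173, 176, 181], [152, 154, 162], [106, 108, 113], [44, 46, 48], [14, 9, 7], [14, 7, 14], [13, 17, 19], [27, 33, 28], [28, 47, 26], [35, 60, 23], [36, 67, 21], [37, 67, 24], [36, 68, 21]]
205 [np.float64(-37.64980831033431), np.float64(-37.999165064218005)]
206.5 [np.float64(-36.963348544260256), np.float64(-37.32102951171583)]
208 [np.float64(-36.275897343380144), np.float64(-36.64191454683844)]
```

View pics/zw9.png

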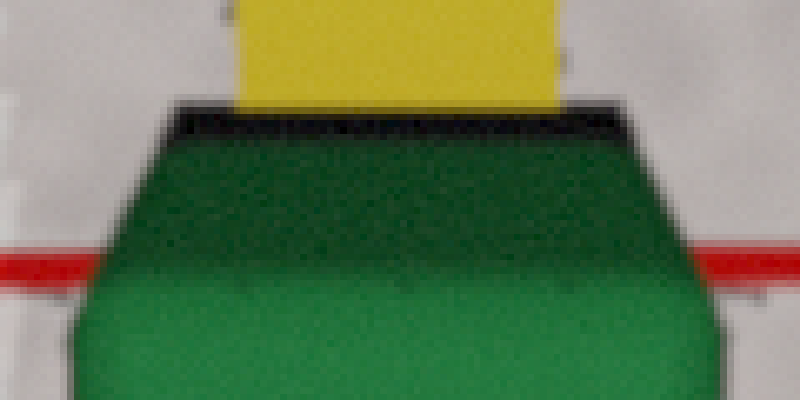

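The front edge is about 11 mm ahead of the line (dead reckoning says about 9). Drawing 10.5 mm, then lowering onto the board.

Call:
arm_command --pt "0 0.003 0 0 0 0" --pt "0 0.004 0 0 0 0" --pt "0 0.0035 0 0 0 0" --pt "0 0 0.0005 0 0 0" --pt "0 0 0.0005 0 0 0" --pt "0 0 0 0 0 0" --pt "0 0 0 0 0 0"

```text
clock: 12.1
eef_pos: [510.8, 147.1, 60.8]
tcp_rot: [-3.142, -0.0, 0.25]
contact_force: [-0.0, 1.3, -5.1]
opening: 0.389
```

```bash
cat > n.py <<'E'
from m import *
import sys
t=sys.argv[1]
s=r.sense();print(s['clock'],s['eef_pos'],s['tcp_rot'],s['contact_force'],s['wrist_torque'])
f=grab('wrist','w'+t)
p=np.array(s['eef_pos']);R=Ro.from_euler('xyz',s['tcp_rot']);im=f['image'].astype(int)
B,G,Rr=im[...,0],im[...,1],im[...,2]
red=(Rr-(G+B)/2)
W=[]
for u in list(range(175,255))+list(range(376,470)):
    g=np.clip(red[190:250,u],30,None)-30
    if g.sum()<40: continue
    W.append(R.inv().apply(onz(f,u,190+(g*np.arange(60)).sum()/g.sum(),38,True)-p)[:2])
W=np.array(W);k=np.polyfit(W[:,0],W[:,1],1);print('line tool y',k,'std',np.std(W[:,1]-np.polyval(k,W[:,0])))
cv2.imwrite('pics/zw%s.png'%t,cv2.resize(f['image'][180:240,256:376],(800,400),interpolation=cv2.INTER_NEAREST))
b=grab('scene','c'+t)['image']
cv2.imwrite('pics/z%s.png'%t,cv2.resize(b[210:310,330:470],(700,500),interpolation=cv2.INTER_CUBIC))
E
python3 n.py 10
```

```text
12.1 [510.75379985 147.12941758  60.80188372] [-3.14151338e+00 -1.88623416e-04  2.49828330e-01] [-0.04026832  1.27260051 -5.09036346] [0.26743044 0.11875646 0.03128399]
line tool y [-4.70367967e-03 -3.66746302e+01] std 0.04980345106330583
```

View pics/zw10.png

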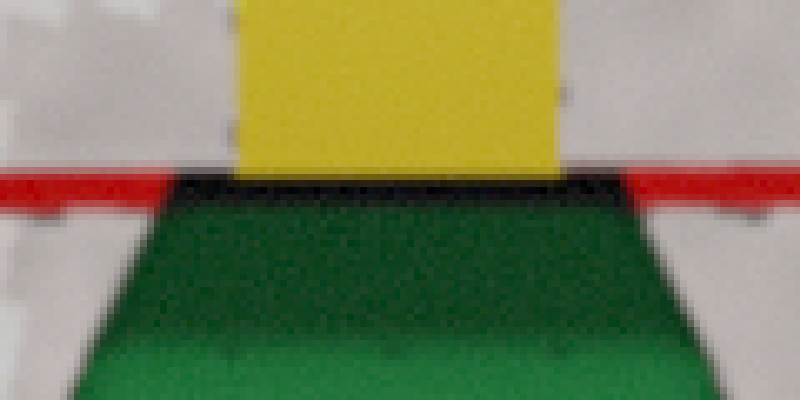

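View pics/z10.png

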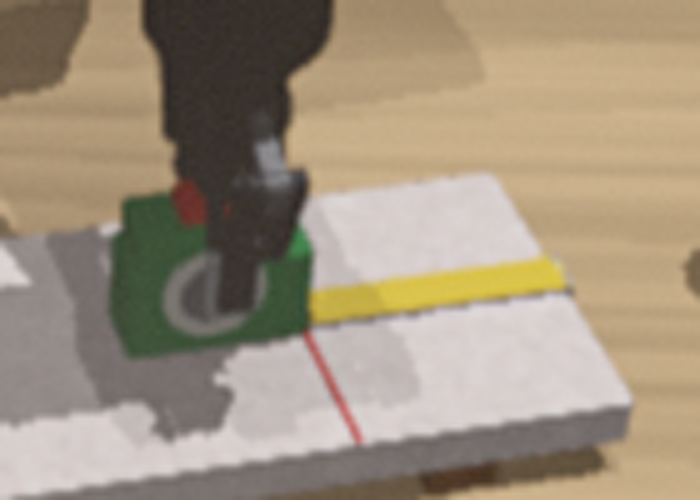

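The lower front edge now sits on the line (zw10: front at y≈172, line 170–208). Lowering in small steps until the board carries the weight.

Call:
arm_command --pt "0 0.0007 0.0003 0 0 0" --pt "0 0 0.0003 0 0 0" --pt "0 0 0 0 0 0" --pt "0 0 0 0 0 0"

```text
clock: 12.53
eef_pos: [510.9, 146.6, 60.5]
tcp_rot: [-3.141, -0.0, 0.25]
contact_force: [-3.0, 2.4, 2.6]
opening: 0.39
```

Call:
arm_command --pt "0 0 0.0004 0 0 0" --pt "0 0 0 0 0 0" --pt "0 0 0 0 0 0"

```text
clock: 12.78
eef_pos: [510.9, 146.6, 60.5]
tcp_rot: [-3.141, -0.0, 0.25]
contact_force: [-4.7, 2.3, 9.0]
opening: 0.394
```

Contact. I'll ease off slightly and open.

Call:
arm_command --pt "0 0 -0.0004 0 0 0" --pt "0 0 0 0 0 0" --pt "0 0 0 0 0 0" --squeeze 20

```text
clock: 13.03
eef_pos: [511.0, 146.6, 60.5]
tcp_rot: [-3.141, -0.0, 0.25]
contact_force: [-3.2, 3.5, 5.3]
opening: 0.393
```

Call:
arm_command --pt "0 0 0 0 0 0" --pt "0 0 0 0 0 0" --pt "0 0 0 0 0 0" --pt "0 0 0 0 0 0" --pt "0 0 0 0 0 0" --pt "0 0 0 0 0 0" --fingers 0.07

```text
clock: 13.53
eef_pos: [510.9, 146.3, 60.1]
tcp_rot: [3.142, -0.0, 0.25]
contact_force: [-0.0, 0.7, -0.6]
opening: 0.821
```

```bash
python3 n.py 11
```

```text
13.5333 [510.90414104 146.2988227   60.11786199] [ 3.14150368e+00 -2.64250992e-05  2.49903784e-01] [-0.00967974  0.72307298 -0.602619  ] [-0.07299436 -0.00342342  0.00841892]
line tool y [-4.74660783e-03 -3.75276710e+01] std 0.052217582187574114
```

View pics/w11.png

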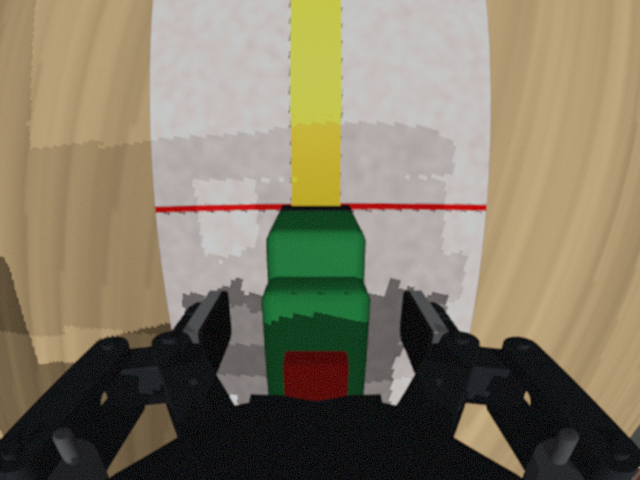

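View pics/zw11.png

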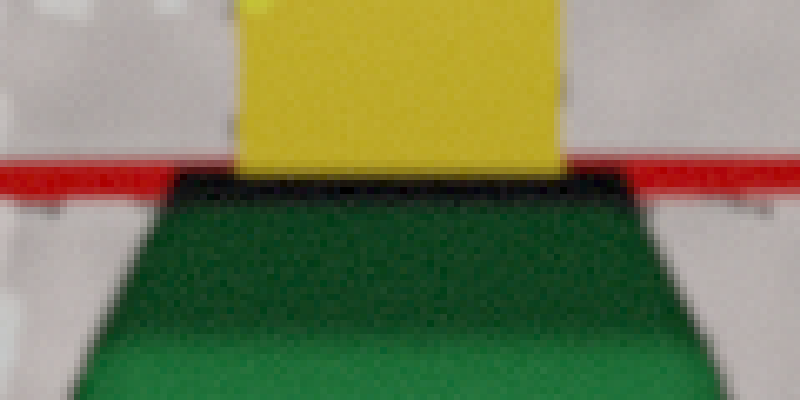

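Released. The case stands still with its front on the line's middle (zw11: front at 172, line 160–200). Raising straight up, then closing the fingers above the button.

Call:
arm_command --pt "0 0 -0.008 0 0 0" --pt "0 0 -0.015 0 0 0" --pt "0 0 -0.025 0 0 0" --pt "0 0 -0.025 0 0 0" --pt "0 0 -0.025 0 0 0" --pt "0 0 -0.022 0 0 0" --pt "0 0 0 0 0 0" --pt "0 0 0 0 0 0"

```text
clock: 14.3
eef_pos: [511.7, 146.6, 181.9]
tcp_rot: [-3.142, -0.003, 0.25]
contact_force: [-0.5, 0.1, 0.7]
opening: 0.822
```

Call:
arm_command --pt "0 0 0 0 0 0" --pt "0 0 0 0 0 0" --pt "0 0 0 0 0 0" --pt "0 0 0 0 0 0" --pt "0 0 0 0 0 0" --pt "0 0 0 0 0 0" --pt "0 0 0 0 0 0" --pt "0 0 0 0 0 0" --fingers 0.0

```text
clock: 14.97
eef_pos: [510.8, 146.4, 180.1]
tcp_rot: [3.142, 0.0, 0.25]
contact_force: [-0.6, -0.5, 0.2]
opening: -0.003
```

```bash
python3 - <<'E'
from m import *
s=r.sense();print(s['clock'],s['eef_pos'],s['tcp_rot'],s['contact_force'],s['opening'])
f=grab('wrist','w12');p=np.array(s['eef_pos']);R=Ro.from_euler('xyz',s['tcp_rot']);im=f['image'].astype(int);B,G,Rr=im[...,0],im[...,1],im[...,2]
red=((Rr>100)&(G<60)&(B<60)).astype(np.uint8);n,l,st,c=cv2.connectedComponentsWithStats(red)
for i in range(1,n):
    if st[i,4]>60: print(st[i],c[i],onz(f,*c[i],110,True),R.inv().apply(onz(f,*c[i],110,True)-p))
E
```

```text
14.9667 [510.82989201 146.40264113 180.08202253] [3.14158846e+00 1.57504687e-04 2.49977571e-01] [-0.5982759  -0.487539    0.22282112] -0.00276996538365083
[626 154  14  83 444] [632.03828829 199.31081081] [735.94148713 245.92825339 110.        ] [242.74657274 -40.74384041  70.04361873]
[335 179  85   3 126] [375.77777778 179.50793651] [532.75060465 198.15944706 110.        ] [ 34.05412414 -44.72559868  70.07647206]
[300 248  32  24 624] [315.45512821 258.13461538] [510.6693417  143.54034341 110.        ] [-0.85260341  2.73332035 70.08216916]
```

View pics/w12.png

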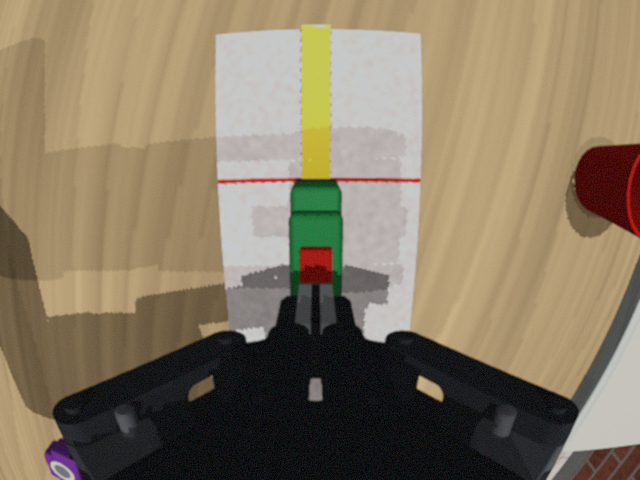

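The case stands with the blade hooked at (316,28). The button spans (300–331, 247–283), centre at tool y ≈ 7.5 mm. Shifting over it and coming down to just above.

Call:
arm_command --pt "0 0.004 0.008 0 0 0" --pt "0 0.0035 0.015 0 0 0" --pt "0 0 0.018 0 0 0" --pt "0 0 0.015 0 0 0" --pt "0 0 0.007 0 0 0" --pt "0 0 0.003 0 0 0" --pt "0 0 0 0 0 0" --pt "0 0 0 0 0 0"

```text
clock: 15.68
eef_pos: [513.1, 139.2, 114.6]
tcp_rot: [3.142, -0.001, 0.25]
contact_force: [0.0, 0.3, 0.6]
opening: 0.002
```

```bash
python3 - <<'E'
from m import *
s=r.sense();print(s['clock'],s['eef_pos'],s['tcp_rot'],s['contact_force'],s['opening'])
a=grab('side','s13')['image'];b=grab('scene','c13')['image']
cv2.imwrite('pics/z13.png',np.hstack([cv2.resize(a[160:240,270:350],(400,400),interpolation=cv2.INTER_CUBIC),cv2.resize(b[220:300,330:410],(400,400),interpolation=cv2.INTER_CUBIC)]))
E
```

```text
15.6833 [513.07350135 139.19223176 114.56309229] [ 3.14158380e+00 -5.22406117e-04  2.50018230e-01] [0.02863608 0.31799326 0.58725577] 0.0018011657095407512
```

View pics/z13.png

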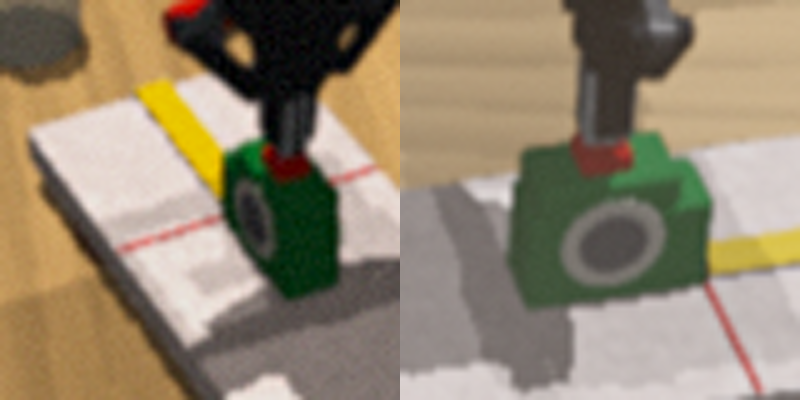

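The fingertips are centred over the button in both views. Pressing in small steps.

Call:
arm_command --pt "0 0 0.002 0 0 0" --pt "0 0 0.001 0 0 0" --pt "0 0 0.001 0 0 0" --pt "0 0 0.001 0 0 0" --pt "0 0 0 0 0 0" --pt "0 0 0 0 0 0"

```text
clock: 16.28
eef_pos: [512.8, 139.2, 109.3]
tcp_rot: [-3.142, -0.0, 0.25]
contact_force: [-0.3, -0.7, 2.0]
opening: 0.001
```

Call:
arm_command --pt "0 0 0.001 0 0 0" --pt "0 0 0.001 0 0 0" --pt "0 0 0 0 0 0" --pt "0 0 0 0 0 0"

```text
clock: 16.62
eef_pos: [512.8, 139.2, 107.2]
tcp_rot: [3.142, -0.0, 0.25]
contact_force: [-0.3, -0.6, 2.9]
opening: 0.001
```

Call:
arm_command --pt "0 0 0.001 0 0 0" --pt "0 0 0 0 0 0" --pt "0 0 0 0 0 0"

```text
clock: 16.87
eef_pos: [512.9, 139.1, 106.3]
tcp_rot: [3.142, -0.0, 0.25]
contact_force: [-0.1, -0.1, 5.9]
opening: 0.005
```

Call:
arm_command --pt "0 0 0.0005 0 0 0" --pt "0 0 0.0005 0 0 0" --pt "0 0 0 0 0 0" --pt "0 0 0 0 0 0"

```text
clock: 17.2
eef_pos: [513.1, 139.2, 106.0]
tcp_rot: [3.141, -0.001, 0.25]
contact_force: [-2.3, -0.3, 11.6]
opening: -0.001
```

Call:
arm_command --pt "0 0 0.0005 0 0 0" --pt "0 0 0 0 0 0" --pt "0 0 0 0 0 0"

```text
clock: 17.45
eef_pos: [513.3, 139.2, 105.9]
tcp_rot: [3.141, -0.001, 0.25]
contact_force: [-3.3, -2.1, 17.5]
opening: -0.002
```

Call:
arm_command --pt "0 0 0.0006 0 0 0" --pt "0 0 0 0 0 0" --pt "0 0 0 0 0 0"

```text
clock: 17.7
eef_pos: [513.5, 139.2, 105.9]
tcp_rot: [3.141, -0.002, 0.25]
contact_force: [-4.4, -2.1, 23.1]
opening: -0.003
```

Call:
arm_command --pt "0 0 -0.002 0 0 0" --pt "0 0 -0.003 0 0 0" --pt "0 0 -0.01 0 0 0" --pt "0 0 -0.025 0 0 0" --pt "0 0 -0.03 0 0 0" --pt "0 0.02 -0.03 0 0 0" --pt "0 0.03 -0.02 0 0 0" --pt "0 0.03 0 0 0 0" --pt "0 0 0 0 0 0" --pt "0 0 0 0 0 0" --pt "0 0 0 0 0 0"

```text
clock: 18.62
eef_pos: [532.0, 61.7, 224.0]
tcp_rot: [-3.141, 0.001, 0.249]
contact_force: [0.1, 0.4, -0.8]
opening: -0.003
```

```bash
python3 - <<'E'
from m import *
s=r.sense();print(s['clock'],s['eef_pos'],s['tcp_rot'],s['contact_force'],s['opening'])
grab('wrist','w14')
a=grab('side','s14')['image'];b=grab('scene','c14')['image']
cv2.imwrite('pics/z14.png',np.hstack([cv2.resize(a[150:240,270:360],(400,400),interpolation=cv2.INTER_CUBIC),cv2.resize(b[215:305,335:465],(400,277),interpolation=cv2.INTER_CUBIC).copy() if 0 else cv2.resize(b[220:300,335:415],(400,400),interpolation=cv2.INTER_CUBIC)]))
E
```

```text
18.6167 [532.03882571  61.71222863 223.95192988] [-3.14109283e+00  7.21298902e-04  2.49116014e-01] [ 0.13579536  0.43723756 -0.7817599 ] -0.0033165936283778056
```

View pics/z14.png

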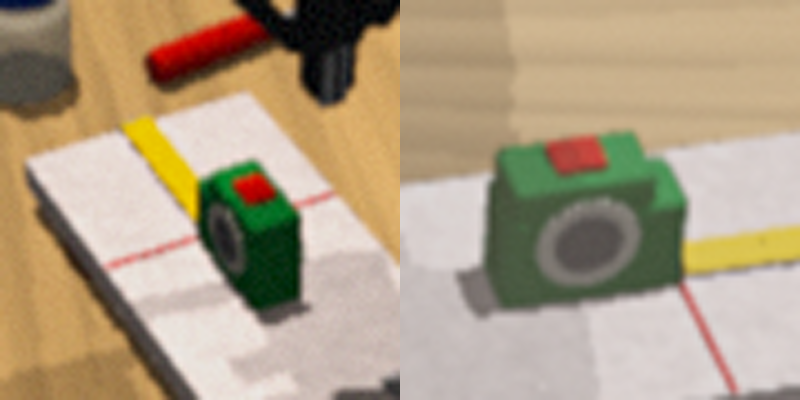

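View pics/w14.png

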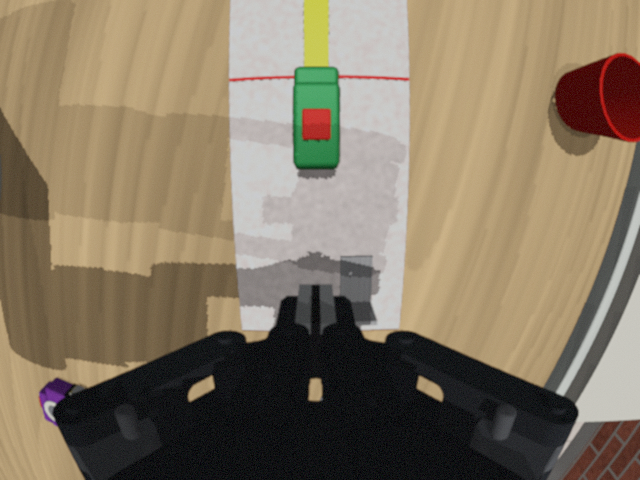

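View pics/c14.png

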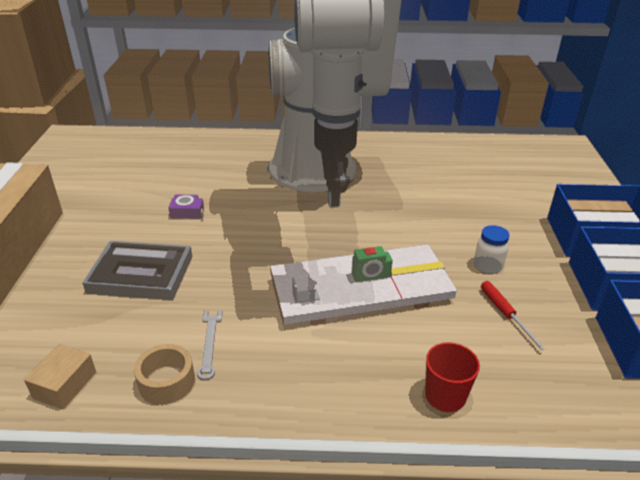

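The button is down nearly flush, the case is upright with its front at the line (z14 685,283), and nothing else moved. One last check of the tab at the board end.

```bash
python3 - <<'E'
from m import *
b=load('c14')['image'];a=load('s14')['image']
cv2.imwrite('pics/z15.png',np.hstack([cv2.resize(b[245:295,405:455],(400,400),interpolation=cv2.INTER_CUBIC),cv2.resize(a[165:215,270:320],(400,400),interpolation=cv2.INTER_CUBIC)]))
E
```

```text
(no output)
```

View pics/z15.png

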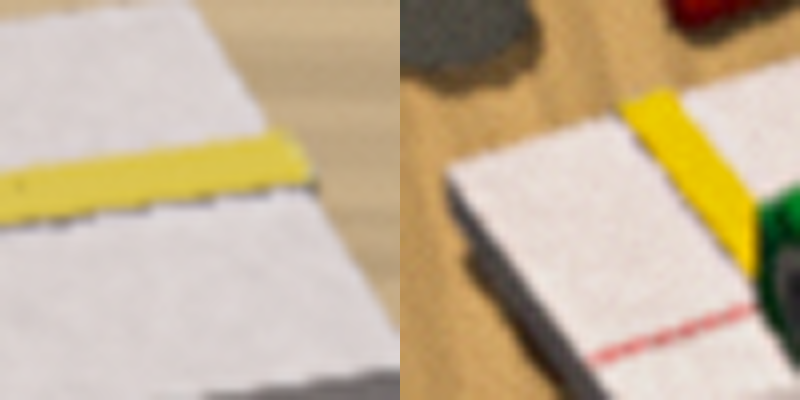

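The blade reaches the free end with its tab just past the edge, at (300,160) and (645,100) in the crop, square to the end. Handing in.

```bash
python3 -c "
from rig import r
print(r.sign_off())"
```

```text
the job is handed in; nothing more can be done
None
```

I took the green tape out of its insert, hooked its tab over the board's free end and drew the case back to the red line. I then stood it on the board, let go and pressed the lock button down. I handed in at about 18.7 s, with the arm clear of everything; no verdict was reported.

What my last checks showed:
- **Front edge:** before I pressed the button, the lower front edge was within about 1 mm of the line's middle in the wrist view. The pictures taken after pressing agree by eye.
- **Tab and squareness:** both fixed cameras show the tab just past the free end. The blade was square to the end within about 0.005 rad. The tab hanging below the edge can only be inferred from the blade staying out after release.
- **Lock:** the fingertips stopped at 105.9 mm with 23 N on the button. That matches the button's full 4 mm of travel, and it looks almost flush.
- **Other objects:** the bracket, jar, screwdriver and wrench look unmoved in the last pictures.

**One disagreement:** after the main draw, dead reckoning put the remaining distance to the line at about 9 mm and the wrist camera at about 11 mm. I trusted the camera and drew a little over 11 mm in total.

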